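Load a leak-test chamber and latch its lid against the seal

ROBOT

A 6-joint arm with a two-finger parallel gripper is mounted at the origin on the work surface. World frame = base frame: x ahead of the robot, y to its left, z up, the work surface at z = 0. Lengths are in m, angles in rad, forces in N, time in s.
With the tool pointing down it reaches from about 0.25 to 0.725 m from the base axis. Payload 4 kg.
Tool frame: the origin (TCP) lies midway between the tips of the shut fingers; the grasp point (between the pads) lies 19 mm behind it; z points along the fingers, y is the line along which they close (so a half turn about z gives the same grasp; the last joint's range is limited). The gripper opens to 85 mm and grips with 20 to 120 N. Pads are 22 mm wide; open, the fingers measure 114 mm over their backs; the gripper's body (76 mm by 85 mm) begins 54 mm behind the grasp point. The pads swing forward as they close: fully open they stand 13 mm farther back than shut.
Start: joints at [-1.318, 0.241, 0.005, 1.335, 0, 1.571], TCP at [0.125, -0.484, 0.231] pointing down, gripper open.
Joint ranges: [-2.72, 2.72], [-1.05, 1.87], [-1.09, 1.28], [-1.99, 2.15], [-1.42, 1.44], [-3.14, 3.14]. Speed limits (rad/s): [2.79, 2.79, 3.14, 3.14, 3.14, 3.14].

INTERFACE

Orientations are given as a unit quaternion [x, y, z, w].
In Python, from workcell import bot gives the robot as it stands.
- The arm moves only by the tool move_arm, never from a script. Its argument "motion" is a list of rows, each an object of numbers: "x", "y", "z": the shift along the tool's x, y, z in cm; "yaw": the turn about the tool's z in degrees. A call has 1 to 20 rows; each row is the pose to reach, as a shift and turn from the pose commanded when the call began, along the tool's axes at that moment; what a row does not reach only later rows make up. A row lasts 1/8 s, in which the tool goes at most 62.5 mm and 10.7 degrees, less where a joint would pass 70% of its speed; a pose out of reach is approached as far as the arm can. A call with a gripper value outside its range is refused whole. "gripper" is the opening, from -1 (shut) to 1 (fully open), set as the call begins (left out, the last holds). The fingers move at their own pace and stop on an object; the grip force is fixed at half the most. Time passes only in rows, so rows that repeat a pose let the fingers close. It gives the time, the measured TCP pose, the force, the opening and the grip force at its end, in the units of the state.
- bot.get_obs(): the state, without advancing time (a new reading comes with each control period).
- bot.camera(name): name is "side" or "top" or "wrist"; returns the picture (480x640x3 uint8, blue, green, red); there is no depth.
- bot.camera_model(name): a dict with "K" (3x3 intrinsics, pixels), "dist" ([k1, k2, p1, p2, k3] as OpenCV has them; the pictures are not rectified), "world_from_camera" (4x4, takes a point from camera to world coordinates). Camera axes: x right, y down, z forward; pixel columns grow to the right and rows downward; lengths in m; the calibration is good to about 2 mm. A picture is of the moment at which its call begins: read the wrist's pose just before it. camera_model takes no time and is no camera call; for the wrist camera it gives the pose at the moment of the call.
- bot.job_done(): hands the job in; it is judged then, once.
Trained networks look in the newest picture that a camera, given by its name, has taken for a name from the list of things; names that differ only in an ending like _2 or _b are one class to them, and where a whole thing is asked for, a point or a joint stands for the part that bears it (a point fixed in the world has none). Each returns a list of dicts, best first, with "score" (0 to 1); they miss things now and then, are a little off and sometimes report something else, mostly with a low value. They report only what shows in the picture. A call takes as long as a camera call. They do not tell look-alikes from the thing itself.
- bot.cut_out(camera, name): "mask" (480x640 bool, what is visible of it) and "centre" ([row, column] in pixels, amid what is visible of it).
The state is a dict: "clock": time; "joint_pos": joint angles; "joint_vel": joint speeds; "tau": joint torques, N m; "eef_pos": TCP position; "tool_rot": TCP orientation; "ft_force": force on the tool from outside, world axes, zero at the start; "ft_torque": the same for the moment, N m; "grip_width": finger opening in m; "grasp_force": force on a finger pad.
Only numpy, scipy, OpenCV 4.12 (cv2) and the standard library are available. Lean on these libraries where they do the work, as an engineer would, in place of code of your own. Each camera call takes 0.05 s, during which the arm holds its last target. There are 200 camera calls.

TASK

Load the leak tester: stand the bare aluminium valve body upright in the round nest inside the open test chamber, then swing the lid over and press it down on its rubber seal until the spring catch snaps over the bar on its front edge and holds it shut by itself. Press with feeling, never with more than 35 N on the lid, do not slam it, and leave the other things on the bench where they are.

Things in the scene. Friction and masses are not known exactly. Their poses are not given: they have to be found in the camera images.
- chamber: Leak-test chamber fixed to the bench: open aluminium box, outside 150 x 150 x 63 mm high, walls and floor 8 mm. Origin: centre of its underside. Its x axis points from the catch side (front, nearer the robot) to the hinge side, z up. A spring catch 40 mm wide stands at the middle of its front, 85 to 117 mm from the origin, up to 111 mm high.
- nest_floor (a point): Centre of the nest on the chamber's inner floor, 8 mm above the bench: a black ring of 44 mm inner and 60 mm outer diameter standing 10 mm up from that floor. It lies 12 mm in front (-x) of the chamber's centre.
- valve_center (a point): Centre (half-way up) of the loose valve body, a plain aluminium cylinder, 38 mm diameter, 55 mm high, thin black ring near its foot, 0.1 to 0.2 kg, standing on the bench to one side of the chamber. z along its axis. Held about 40 mm above its foot, the fingers clear the nest ring. Seated, its centre is 35.5 mm above the bench.
- lid: Lid: aluminium plate 150 wide, 10 mm thick, free edge 161 mm from the hinge, 0.22 kg. Origin on the hinge axis (along the chamber's y), 81 mm behind (+x) its centre, 80 mm up, mid-plate. Shut, its axes are the chamber's; opening turns it about +y. Starts open at 1.50 to 1.75 rad, upright or leaning away from the robot; a stiff hinge (0.2 N m) holds it at any angle. Push it over from behind with closed fingers.
- lid_bar (a point): Middle of the steel striker bar, 40 mm long and 8 mm square, that stands 4 to 12 mm ahead of the lid's free edge, 169 mm from the hinge axis. The catch, with a sloping ramp above its nose, snaps over the top of this bar.
- lid_pad (a point): Where to press: thin black disc, 34 mm across, on the lid's outer (upper) face, 140 mm from the hinge. Shut, it is about 85 mm above the bench, but seal and catch sit up to 7 mm higher or lower, unmeasured: feel for it. 12 mm earlier the bar rubs past the catch (4 to 6 N). 3 mm early the seal touches (3 N, then 3 N per mm); the catch snaps at 13 to 18 N; 1 mm lower comes a firm rubber stop (then 14 N per mm). Over 35 N damages it.
- oiler_center (a point): Bystander: centre of a white plastic oil bottle with black cap, 44 mm diameter, 111 mm high, standing on the other side of the chamber from the valve body.
- bin_center (a point): Bystander: centre of a black open bin of brass rivets, 160 x 120 x 75 mm, to the right.
- box_center (a point): Bystander: centre of a black and white push-button box with a green button, 77 x 77 x 83 mm, to the left.
Not all that is in view belongs to the job. Of the things that look like the part that bears valve_center, the smallest one is meant.

How it is judged:
By the outcome, as a careful person would: the job done as asked, in the order asked, and still so for the second after the job is handed in, with the robot touching nothing.
It also fails if it takes over 64 s, if anything falls off the work surface, if the arm or the gripper's body presses on something with over 40 N, if the wrist force passes 120 N, or if a joint passes its speed limit or range.

## Working session

There is one attempt and no reset: what is moved stays moved. The work goes in short steps, Python scripts to look and compute and a tool call to move; the robot and the scene stay as the last step left them, time stands still between calls to the robot, and variables do not carry over. Pictures are saved under pics/ and viewed, at most 13 in all, crops included, and the job is handed in when it is done.

Besides the shell and the picture viewer there is one more tool, called after "Call:" in YAML: its name, and indented under it one key for each argument. move_arm: Moves the arm, as the interface text tells. Its arguments: {"type":"object","properties":{"motion":{"type":"array"},"gripper":{"type":"number"}},"required":["motion"]}

```bash
mkdir -p pics; cat > h.py <<'E'
import numpy as np, cv2
from workcell import bot
def ray(cam,rc):
    m=bot.camera_model(cam);T=np.array(m["world_from_camera"])
    p=cv2.undistortPoints(np.array([[[rc[1],rc[0]]]],float),np.array(m["K"]),np.array(m["dist"]))[0,0]
    return T[:3,3],T[:3,:3]@np.array([p[0],p[1],1])
def onz(cam,rc,z):
    o,d=ray(cam,rc);return o+d*(z-o[2])/d[2]
def proj(cam,P):
    m=bot.camera_model(cam);W=np.linalg.inv(np.array(m["world_from_camera"]))
    return cv2.projectPoints(np.atleast_2d(np.array(P,float)),cv2.Rodrigues(W[:3,:3])[0],W[:3,3],np.array(m["K"]),np.array(m["dist"]))[0][:,0]
E
python3 - <<'E'
from h import *
ims=[]
for c in("side","top"):
    im=bot.camera(c);cv2.imwrite(f"pics/{c}0.png",im)
    print(c,np.round(bot.camera_model(c)["world_from_camera"],3).tolist())
    for n in("chamber","valve_center","lid","lid_bar","lid_pad","nest_floor","oiler_center"):
        try:
            for r in bot.cut_out(c,n)[:3]:
                ys,xs=np.where(r["mask"]);print(c,n,round(r["score"],2),np.round(r["centre"]),xs.min(),xs.max(),ys.min(),ys.max())
        except Exception as e: print(c,n,e)
print(bot.get_obs())
E
```

```text
side [[-0.73, -0.414, 0.544, -0.038], [-0.683, 0.425, -0.594, 0.627], [0.015, -0.805, -0.593, 0.694], [0.0, 0.0, 0.0, 1.0]]
side chamber 0.65 [229. 296.] 249 378 135 309
side valve_center 0.95 [321. 221.] 210 233 308 344
side valve_center 0.91 [355. 258.] 241 274 329 382
side valve_center 0.56 [301. 263.] 249 277 275 321
side lid 0.95 [176. 282.] 252 312 136 228
side lid_bar 0.91 [180. 279.] 253 312 135 229
side lid_pad 0.88 [181. 284.] 253 312 135 228
side nest_floor 0.75 [232. 293.] 250 378 136 309
side oiler_center 0.89 [199. 406.] 396 416 174 217
top [[-0.016, -0.99, 0.14, 0.389], [-1.0, 0.015, -0.005, -0.025], [0.003, -0.14, -0.99, 1.1], [0.0, 0.0, 0.0, 1.0]]
top chamber 0.91 [235. 301.] 256 338 185 288
top valve_center 0.84 [259. 191.] 180 201 249 265
top valve_center 0.77 [300. 186.] 171 203 288 310
top lid 0.82 [197. 295.] 260 333 186 205
top lid_bar 0.79 [196. 299.] 259 333 185 205
top lid_pad 0.71 [256. 421.] 408 430 247 264
top lid_pad 0.57 [195. 298.] 259 333 185 205
top nest_floor 0.74 [235. 300.] 255 339 185 288
top oiler_center 0.9 [254. 421.] 407 430 246 265
{'clock': 0.8, 'joint_pos': array([-1.31798922e+00,  2.40549956e-01,  5.00222403e-03,  1.33522579e+00,
       -9.49569085e-06,  1.57079615e+00]), 'joint_vel': array([-1.98932339e-03, -1.99831824e-03, -3.17905925e-05, -2.65107553e-04,
        1.10418906e-03, -8.10771158e-04]), 'tau': array([-2.21946138e-04, -3.72151387e+01,  2.52677840e+01,  9.09366045e-04,
       -1.76891526e-04,  4.78567543e-06]), 'eef_pos': array([ 0.12505626, -0.48409866,  0.23133234]), 'tool_rot': array([ 9.92021691e-01,  1.26067300e-01, -3.27269320e-06,  1.19084395e-05]), 'ft_force': array([-0.53480179,  0.00136471,  0.93323707]), 'ft_torque': array([-0.02537496,  0.02327286,  0.05195495]), 'grasp_force': 0.0, 'grip_width': 0.08524153923577041}
```

View pics/side0.png

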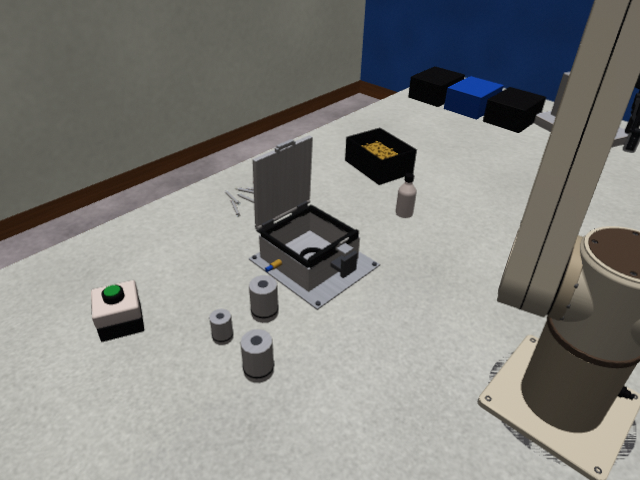

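View pics/top0.png

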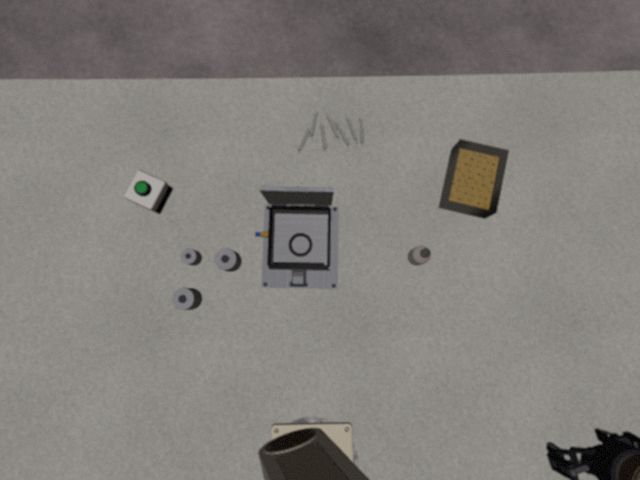

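The side view shows three cylinders. The smallest is at about (221,326) in side and (191,257) in top. The chamber is open at top (300,235) with its lid upright, and the nest ring is at (301,244).

```bash
cat >> h.py <<'E'
def tri(pairs):
    A=np.zeros((3,3));b=np.zeros(3)
    for c,rc in pairs:
        o,d=ray(c,rc);d=d/np.linalg.norm(d);M=np.eye(3)-np.outer(d,d);A+=M;b+=M@o
    return np.linalg.solve(A,b)
E
python3 - <<'E'
from h import *
bot.camera("top");bot.camera("side")
v=[min(bot.cut_out(c,"valve_center")[:2 if c=="top" else 3],key=lambda r:r["mask"].sum()) for c in("top","side")]
mc=[np.argwhere(r["mask"]).mean(0) for r in v]
print("valve",tri([("top",mc[0]),("side",mc[1])]))
print("nest",onz("top",(244,300.5),.018))
im=cv2.imread("pics/top0.png")
cx,cy,z=onz("top",(244,300.5),.018);cx+=.012
for yaw,col in((0,(0,255,0)),):
    R=lambda x,y,z:[cx+x*np.cos(yaw)-y*np.sin(yaw),cy+x*np.sin(yaw)+y*np.cos(yaw),z]
s=4;x0,y0=240,170
big=cv2.resize(im[y0:y0+130,x0:x0+120],None,fx=s,fy=s,interpolation=cv2.INTER_CUBIC)
for P in [R(a,b,.063) for a in(-.075,.075) for b in(-.075,.075)]+[R(.081,b,.08) for b in(-.075,.075)]+[R(-.085,b,.111) for b in (-.02,.02)]:
    u=(proj("top",P)[0]-[x0,y0]+.5)*s;cv2.circle(big,tuple(int(q) for q in u),3,(0,0,255),1)
# lid edge
for th in (1.5,1.62,1.75):
    for b in(-.075,.075):
        u=(proj("top",R(.081-.161*np.cos(th),b,.08+.161*np.sin(th)))[0]-[x0,y0]+.5)*s;cv2.circle(big,tuple(int(q) for q in u),3,(0,255,0),1)
im2=cv2.imread("pics/side0.png");X,Y=200,120
b2=cv2.resize(im2[Y:Y+200,X:X+180],None,fx=2.6,fy=2.6,interpolation=cv2.INTER_CUBIC)
pts=[(R(a,b,.063),(0,0,255)) for a in(-.075,.075) for b in(-.075,.075)]+[(R(.081-.161*np.cos(t),b,.08+.161*np.sin(t)),(0,255,0)) for t in(1.5,1.62,1.75) for b in(-.075,.075)]
for P,c in pts:
    u=(proj("side",P)[0]-[X,Y]+.5)*2.6;cv2.circle(b2,tuple(int(q) for q in u),3,c,1)
o=np.zeros((520,480+320,3),np.uint8);o[:,:480]=big
o=np.zeros((520,800,3),np.uint8);o[:,:400]=big[:,:400];o[:,400:]=b2[:,60:460]
cv2.imwrite("pics/c1.png",o)
E
```

```text
valve [0.49222139 0.28973393 0.03078655]
nest [0.52092667 0.02182647 0.018     ]
```

View pics/c1.png

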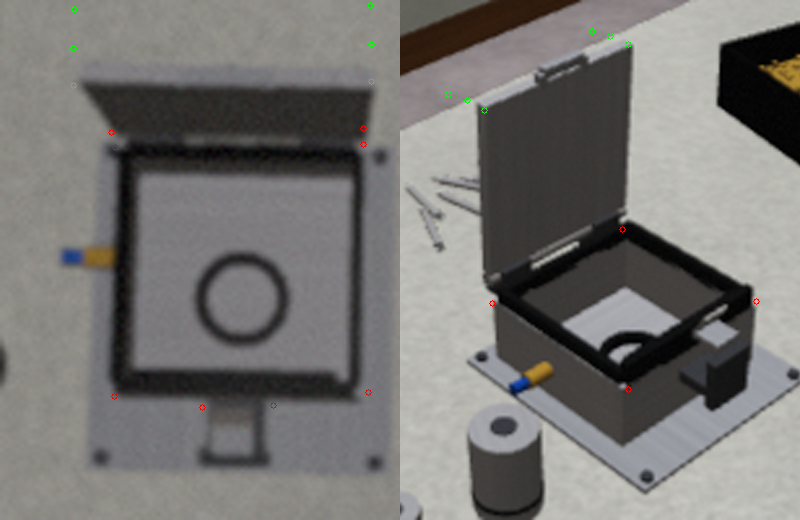

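Call:
move_arm:
  motion:
    - {"x":3.9,"y":-4.7,"yaw":-5}
    - {"x":7.8,"y":-9.4,"yaw":-10}
    - {"x":11.7,"y":-14.1,"yaw":-16}
    - {"x":15.6,"y":-18.8,"yaw":-22}
    - {"x":19.6,"y":-23.5,"yaw":-27}
    - {"x":23.5,"y":-28.2,"yaw":-33}
    - {"x":27.4,"y":-32.9,"yaw":-38}
    - {"x":31.3,"y":-37.6,"yaw":-43}
    - {"x":35.2,"y":-42.3,"yaw":-49}
    - {"x":39.2,"y":-47,"yaw":-54}
    - {"x":43.1,"y":-51.7,"yaw":-60}
    - {"x":47,"y":-56.3,"yaw":-65}
    - {"x":51,"y":-61,"yaw":-70}
    - {"x":54.9,"y":-65.7,"yaw":-75.5}
    - {"x":54.9,"y":-65.7,"yaw":-75.5}
    - {"x":54.9,"y":-65.7,"yaw":-75.5}

```text
invalid input at $.motion[0]: expected keys x, y, z, yaw
```

```bash
python3 - <<'E'
from h import *
o=bot.get_obs();print({k:np.round(o[k],3) for k in("clock","joint_pos","eef_pos","tool_rot","ft_force")})
for c in("wrist","top","side"):
    im=bot.camera(c);cv2.imwrite(f"pics/{c}1.png",im)
    for r in bot.cut_out(c,"valve_center")[:3]:
        ys,xs=np.where(r["mask"]);mc=np.argwhere(r["mask"]).mean(0);print(c,round(r["score"],2),np.round(mc),xs.min(),xs.max(),ys.min(),ys.max(),onz(c,mc,.03),onz(c,mc,.055))
print(proj("wrist",[[.492,.29,.055],[.492,.29,0]]))
E
```

```text
{'clock': np.float64(1.0), 'joint_pos': array([-1.318,  0.241,  0.005,  1.335,  0.   ,  1.571]), 'eef_pos': array([ 0.125, -0.484,  0.231]), 'tool_rot': array([0.992, 0.126, 0.   , 0.   ]), 'ft_force': array([ 0.911,  0.043, -0.546])}
top 0.8 [298. 187.] 171 202 288 309 [0.39150465 0.29723271 0.03      ] [0.39144074 0.28971361 0.055     ]
top 0.54 [257. 191.] 181 201 249 264 [0.49279625 0.28905127 0.03      ] [0.4903659  0.28172331 0.055     ]
side 0.97 [355. 258.] 241 274 328 382 [0.39746228 0.28776129 0.03      ] [0.38106611 0.30054699 0.055     ]
side 0.86 [326. 222.] 211 233 309 344 [0.49084905 0.28946861 0.03      ] [0.4709355  0.30219001 0.055     ]
side 0.56 [298. 264.] 249 278 276 322 [0.49001189 0.19039256 0.03      ] [0.47012987 0.20684562 0.055     ]
[[734.07717653 585.6231879 ]
 [ 82.86443734  38.46336814]]
```

View pics/wrist1.png

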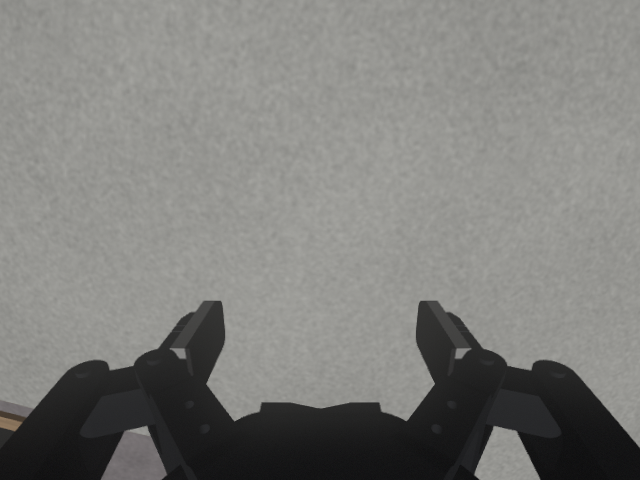

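The move was refused because every row needs all four keys, so the wrist view still shows only bare bench and the fingers.

Call:
move_arm:
  motion:
    - {"x":3.9,"y":-4.7,"z":0,"yaw":-5}
    - {"x":7.8,"y":-9.4,"z":0,"yaw":-10}
    - {"x":11.7,"y":-14.1,"z":0,"yaw":-16}
    - {"x":15.6,"y":-18.8,"z":0,"yaw":-22}
    - {"x":19.6,"y":-23.5,"z":0,"yaw":-27}
    - {"x":23.5,"y":-28.2,"z":0,"yaw":-33}
    - {"x":27.4,"y":-32.9,"z":0,"yaw":-38}
    - {"x":31.3,"y":-37.6,"z":0,"yaw":-43}
    - {"x":35.2,"y":-42.3,"z":0,"yaw":-49}
    - {"x":39.2,"y":-47,"z":0,"yaw":-54}
    - {"x":43.1,"y":-51.7,"z":0,"yaw":-60}
    - {"x":47,"y":-56.3,"z":0,"yaw":-65}
    - {"x":51,"y":-61,"z":0,"yaw":-70}
    - {"x":54.9,"y":-65.7,"z":0,"yaw":-75.5}
    - {"x":54.9,"y":-65.7,"z":0,"yaw":-75.5}
    - {"x":54.9,"y":-65.7,"z":0,"yaw":-75.5}

```text
clock: 3.3
eef_pos: [0.4918, 0.2891, 0.2307]
tool_rot: [0.707, 0.707, -0.001, -0.0]
ft_force: [-0.4, 0.0, -1.0]
grip_width: 0.0858
grasp_force: 0.0
```

```bash
python3 - <<'E'
from h import *
o=bot.get_obs();print({k:np.round(o[k],3) for k in("clock","joint_pos","eef_pos","tool_rot","ft_force")})
for c in("wrist","top","side"):
    im=bot.camera(c);cv2.imwrite(f"pics/{c}2.png",im)
    for r in bot.cut_out(c,"valve_center")[:3]:
        ys,xs=np.where(r["mask"]);mc=np.argwhere(r["mask"]).mean(0);print(c,round(r["score"],2),np.round(mc),xs.min(),xs.max(),ys.min(),ys.max(),onz(c,mc,.03),onz(c,mc,.055))
print(proj("wrist",[[.492,.29,.055],[.492,.29,0]]))
E
```

```text
{'clock': np.float64(3.3), 'joint_pos': array([ 0.532,  0.384,  0.203,  1.392, -0.   ,  2.103]), 'eef_pos': array([0.492, 0.289, 0.231]), 'tool_rot': array([ 0.707,  0.707, -0.001, -0.   ]), 'ft_force': array([-0.428,  0.049, -1.008])}
wrist 0.88 [214. 323.] 305 341 192 235 [0.49394821 0.28752958 0.03      ] [0.49375617 0.29316866 0.055     ]
wrist 0.86 [300. 314.] 289 338 264 334 [0.48332793 0.18741425 0.03      ] [0.48390722 0.20032455 0.055     ]
wrist 0.86 [213. 221.] 187 255 182 245 [0.3855642  0.28901402 0.03      ] [0.39324391 0.29454528 0.055     ]
top 0.93 [298. 186.] 172 201 288 309 [0.39154232 0.29807298 0.03      ] [0.39147753 0.29053426 0.055     ]
top 0.78 [260. 228.] 215 241 248 270 [0.48401302 0.19934986 0.03      ] [0.48178787 0.19411757 0.055     ]
top 0.53 [257. 191.] 181 201 249 264 [0.49243463 0.28948903 0.03      ] [0.49001273 0.28215085 0.055     ]
side 0.98 [356. 257.] 242 274 330 382 [0.39653313 0.2890373  0.03      ] [0.38017195 0.30177495 0.055     ]
side 0.92 [299. 264.] 249 279 276 322 [0.48904119 0.19099141 0.03      ] [0.46919573 0.20742191 0.055     ]
side 0.6 [326. 222.] 210 233 309 344 [0.49156892 0.2889733  0.03      ] [0.47162825 0.30171335 0.055     ]
[[320.45735163 217.5705857 ]
 [320.36422166 206.53316489]]
```

View pics/wrist2.png

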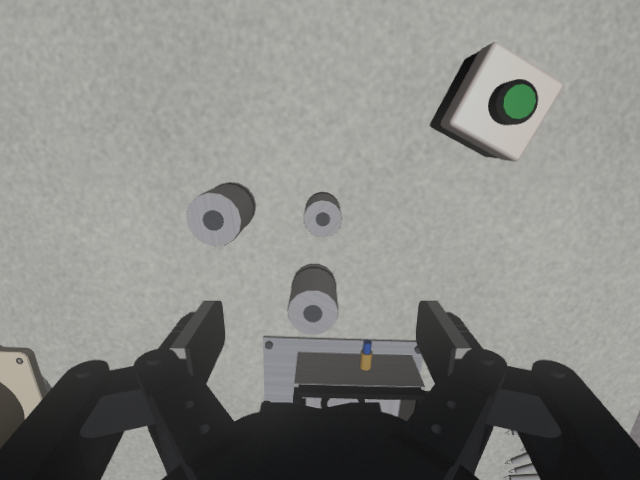

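The wrist view shows the smallest cylinder at (322,219), between the larger ones at (213,219) and (313,313). The target is confirmed at about (0.4935, 0.289).

Call:
move_arm:
  motion:
    - {"x":0,"y":0.15,"z":5,"yaw":0}
    - {"x":0,"y":0.15,"z":10,"yaw":0}
    - {"x":0,"y":0.15,"z":15,"yaw":0}
    - {"x":0,"y":0.15,"z":18,"yaw":0}
    - {"x":0,"y":0.15,"z":20,"yaw":0}
    - {"x":0,"y":0.15,"z":21,"yaw":0}
    - {"x":0,"y":0.15,"z":21,"yaw":0}
    - {"x":0,"y":0.15,"z":21,"yaw":0}
  gripper: 0.5

```text
clock: 4.6
eef_pos: [0.4947, 0.2897, 0.0226]
tool_rot: [0.707, 0.707, 0.001, 0.0]
ft_force: [0.5, -0.5, -0.8]
grip_width: 0.0641
grasp_force: 0.0
```

Call:
move_arm:
  motion:
    - {"x":0,"y":0,"z":0,"yaw":0}
    - {"x":0,"y":0,"z":0,"yaw":0}
    - {"x":0,"y":0,"z":0,"yaw":0}
    - {"x":0,"y":0,"z":0,"yaw":0}
    - {"x":0,"y":0,"z":0,"yaw":0}
    - {"x":0,"y":0,"z":0,"yaw":0}
  gripper: -1

```text
clock: 5.35
eef_pos: [0.4947, 0.2899, 0.0225]
tool_rot: [0.707, 0.707, 0.001, 0.0]
ft_force: [0.7, 0.5, 5.2]
grip_width: 0.0364
grasp_force: 60.1
```

Call:
move_arm:
  motion:
    - {"x":0,"y":0,"z":-2,"yaw":0}
    - {"x":0,"y":0,"z":-6,"yaw":0}
    - {"x":0,"y":0,"z":-11,"yaw":0}
    - {"x":0,"y":0,"z":-16,"yaw":0}
    - {"x":0,"y":0,"z":-18,"yaw":0}
    - {"x":0,"y":0,"z":-18,"yaw":0}
    - {"x":0,"y":0,"z":-18,"yaw":0}

```text
clock: 6.22
eef_pos: [0.4929, 0.2888, 0.1995]
tool_rot: [0.707, 0.707, -0.002, -0.0]
ft_force: [0.4, -0.9, -1.8]
grip_width: 0.0364
grasp_force: 60.2
```

Call:
move_arm:
  motion:
    - {"x":-2.7,"y":0.3,"z":0,"yaw":-9}
    - {"x":-5.4,"y":0.6,"z":0,"yaw":-18}
    - {"x":-8.1,"y":0.9,"z":0,"yaw":-27}
    - {"x":-10.8,"y":1.2,"z":0,"yaw":-36}
    - {"x":-13.5,"y":1.5,"z":0,"yaw":-45}
    - {"x":-16.2,"y":1.8,"z":0,"yaw":-54}
    - {"x":-18.9,"y":2.1,"z":0,"yaw":-63}
    - {"x":-21.6,"y":2.4,"z":0,"yaw":-72}
    - {"x":-24.3,"y":2.7,"z":0,"yaw":-81}
    - {"x":-26.7,"y":2.8,"z":0,"yaw":-90}
    - {"x":-26.7,"y":2.8,"z":0,"yaw":-90}
    - {"x":-26.7,"y":2.8,"z":0,"yaw":-90}

```text
clock: 7.72
eef_pos: [0.5209, 0.0227, 0.2]
tool_rot: [0.001, 1.0, 0.0, -0.001]
ft_force: [-0.1, -0.7, -1.3]
grip_width: 0.0365
grasp_force: 60.2
```

```bash
python3 - <<'E'
from h import *
o=bot.get_obs();print({k:np.round(o[k],4) for k in("clock","joint_pos","eef_pos","tool_rot")})
for c in("wrist","side"):
    im=bot.camera(c);cv2.imwrite(f"pics/{c}3.png",im)
    for n in("valve_center","nest_floor"):
      for r in bot.cut_out(c,n)[:2]:
        ys,xs=np.where(r["mask"]);mc=np.argwhere(r["mask"]).mean(0);print(c,n,round(r["score"],2),np.round(mc),xs.min(),xs.max(),ys.min(),ys.max())
a=cv2.imread("pics/wrist3.png");b=cv2.imread("pics/side3.png")[60:320,220:420]
e=o["eef_pos"]
P=[[e[0],e[1],e[2]+.019+.015],[e[0],e[1],e[2]-.021]];print(proj("wrist",P),proj("side",P),"nest",proj("wrist",[.521,.022,.018]),proj("side",[.521,.022,.018]))
o=np.zeros((520,800,3),np.uint8);o[:300,:400]=cv2.resize(a,(400,300));o[:,400:]=cv2.resize(b,(400,520));cv2.imwrite("pics/c3.png",o)
E
```

```text
{'clock': np.float64(7.725), 'joint_pos': array([4.320e-02, 3.003e-01, 2.900e-03, 1.276e+00, 5.000e-04, 4.490e-02]), 'eef_pos': array([0.5209, 0.0227, 0.2   ]), 'tool_rot': array([ 9.0e-04,  1.0e+00,  2.0e-04, -1.3e-03])}
wrist valve_center 0.97 [ 84. 609.] 571 639 47 114
wrist valve_center 0.85 [184. 515.] 465 563 154 219
wrist nest_floor 0.84 [230. 317.] 160 453 103 479
wrist nest_floor 0.3 [408. 301.] 161 452 326 477
side valve_center 0.98 [180. 316.] 304 323 162 195
side valve_center 0.91 [298. 264.] 249 278 275 322
side nest_floor 0.83 [233. 297.] 250 378 143 308
[[317.45539806 345.2537271 ]
 [318.29691808 285.04154937]] [[314.13420435 166.16211022]
 [313.74523636 191.0980582 ]] nest [[318.57608873 217.3232138 ]] [[312.93764358 255.11789789]]
```

View pics/c3.png

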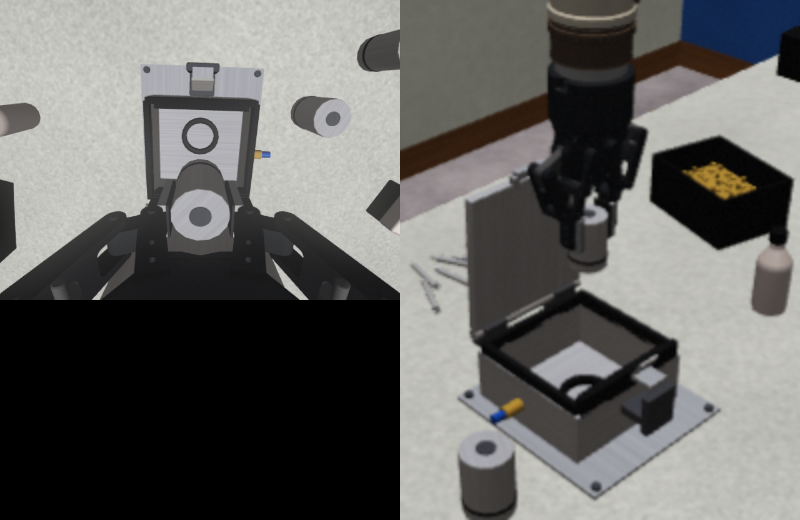

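The valve hangs straight in the fingers, with its top at wrist (320,344), and the nest ring is at (320,218). I'll refine the ring and the valve's offset in the grip.

```bash
python3 - <<'E'
from h import *
g=cv2.cvtColor(cv2.imread("pics/wrist3.png"),cv2.COLOR_BGR2GRAY)
for nm,(x0,y0,x1,y1),t in(("ring",(275,175,365,255),95),("hole",(290,320,350,375),130)):
    s=g[y0:y1,x0:x1]; _,b=cv2.threshold(s,0,255,cv2.THRESH_BINARY_INV+cv2.THRESH_OTSU)
    n,l,st,ce=cv2.connectedComponentsWithStats(b)
    for i in range(1,n):
        if st[i,4]>80: print(nm,st[i][:4]+[x0,y0,0,0],st[i,4],ce[i]+[x0,y0])
e=bot.get_obs()["eef_pos"]
from math import sin,cos
def ringpx(x,y,z,r): return proj("wrist",[[x+r*cos(t),y+r*sin(t),z] for t in np.linspace(0,6.28,60)])
for r in(.022,.030):
    q=ringpx(.521,.022,.018,r);print("ring pred",q.min(0),q.max(0))
q=ringpx(e[0],e[1],e[2]-.021+.055,.007);print("top hole pred",q.min(0),q.max(0),q.mean(0))
E
```

```text
ring [306 175  59   3] 92 [340.64130435 175.39130435]
ring [291 188  59  59] 1373 [319.67443554 217.4173343 ]
hole [303 331  36  32] 899 [320.13014461 346.33259177]
ring pred [296.63543764 195.52950254] [340.52012188 238.33599884]
ring pred [288.65741341 187.40030384] [348.50095507 245.780213  ]
top hole pred [299.77124243 332.96175258] [336.44160155 364.11482946] [318.10617158 348.91530896]
```

Call:
move_arm:
  motion:
    - {"x":-0.05,"y":0,"z":4,"yaw":0}
    - {"x":-0.05,"y":0,"z":9,"yaw":0}
    - {"x":-0.05,"y":0,"z":13,"yaw":0}
    - {"x":-0.05,"y":0,"z":15,"yaw":0}
    - {"x":-0.05,"y":0,"z":15.5,"yaw":0}
    - {"x":-0.05,"y":0,"z":15.9,"yaw":0}
    - {"x":-0.05,"y":0,"z":16.2,"yaw":0}
    - {"x":-0.05,"y":0,"z":16.5,"yaw":0}
    - {"x":-0.05,"y":0,"z":16.5,"yaw":0}

```text
clock: 9.15
eef_pos: [0.5223, 0.0223, 0.0366]
tool_rot: [0.0, 1.0, 0.0, 0.0]
ft_force: [0.2, -0.6, -2.5]
grip_width: 0.037
grasp_force: 60.2
```

Call:
move_arm:
  motion:
    - {"x":0,"y":0,"z":0.2,"yaw":0}
    - {"x":0,"y":0,"z":0.4,"yaw":0}
    - {"x":0,"y":0,"z":0.4,"yaw":0}

```text
clock: 9.52
eef_pos: [0.522, 0.0223, 0.0321]
tool_rot: [0.0, 1.0, -0.0, -0.0]
ft_force: [-0.7, -0.2, -1.7]
grip_width: 0.0366
grasp_force: 60.2
```

Call:
move_arm:
  motion:
    - {"x":0,"y":0,"z":0.1,"yaw":0}
    - {"x":0,"y":0,"z":0.15,"yaw":0}
    - {"x":0,"y":0,"z":0.15,"yaw":0}

```text
clock: 9.9
eef_pos: [0.5222, 0.0223, 0.0308]
tool_rot: [0.0, 1.0, -0.0, -0.0]
ft_force: [0.2, -0.4, -2.2]
grip_width: 0.0368
grasp_force: 60.2
```

Call:
move_arm:
  motion:
    - {"x":0,"y":0,"z":0,"yaw":0}
    - {"x":0,"y":0,"z":0,"yaw":0}
    - {"x":0,"y":0,"z":0,"yaw":0}
    - {"x":0,"y":0,"z":0,"yaw":0}
  gripper: 0.4

```text
clock: 10.4
eef_pos: [0.5223, 0.0223, 0.0309]
tool_rot: [0.0, 1.0, 0.0, 0.0]
ft_force: [0.8, 0.9, -0.8]
grip_width: 0.0596
grasp_force: 0.0
```

Call:
move_arm:
  motion:
    - {"x":0,"y":0,"z":-1,"yaw":0}
    - {"x":0,"y":0,"z":-4,"yaw":0}
    - {"x":0,"y":0,"z":-9,"yaw":0}
    - {"x":0,"y":0,"z":-15,"yaw":0}
    - {"x":0,"y":0,"z":-21,"yaw":0}
    - {"x":0,"y":0,"z":-27,"yaw":0}
    - {"x":0,"y":0,"z":-32,"yaw":0}
    - {"x":0,"y":0,"z":-32,"yaw":0}
    - {"x":0,"y":0,"z":-32,"yaw":0}

```text
clock: 11.52
eef_pos: [0.522, 0.0223, 0.3508]
tool_rot: [0.0, 1.0, -0.0, 0.0]
ft_force: [-0.3, 0.1, -1.3]
grip_width: 0.0601
grasp_force: 0.0
```

```bash
python3 - <<'E'
from h import *
o=bot.get_obs();print({k:np.round(o[k],4) for k in("clock","joint_pos","eef_pos","tool_rot")})
w=bot.camera("wrist");s=bot.camera("side")
r=bot.cut_out("side","valve_center")
for q in r[:4]: print(q["score"],np.argwhere(q["mask"]).mean(0),q["mask"].sum())
r=bot.cut_out("side","lid")[0];c=r["mask"];print(proj("side",[.521,.0225,.0635]))
out=np.zeros((520,800,3),np.uint8);out[:300,:400]=cv2.resize(w,(400,300));out[:,400:]=cv2.resize(s[60:320,220:420],(400,520));cv2.imwrite("pics/c4.png",out)
E
```

```text
{'clock': np.float64(11.525), 'joint_pos': array([ 0.0427,  0.2729,  0.3547,  1.6524, -0.    ,  0.043 ]), 'eef_pos': array([0.522 , 0.0223, 0.3508]), 'tool_rot': array([ 1.e-04,  1.e+00, -0.e+00,  1.e-04])}
0.75 [297.86753884 263.68192968] 1223
0.64 [225.0568746  297.54629829] 9266
0.61 [244.38950276 311.69060773] 362
[[313.04227967 238.28415862]]
```

View pics/c4.png

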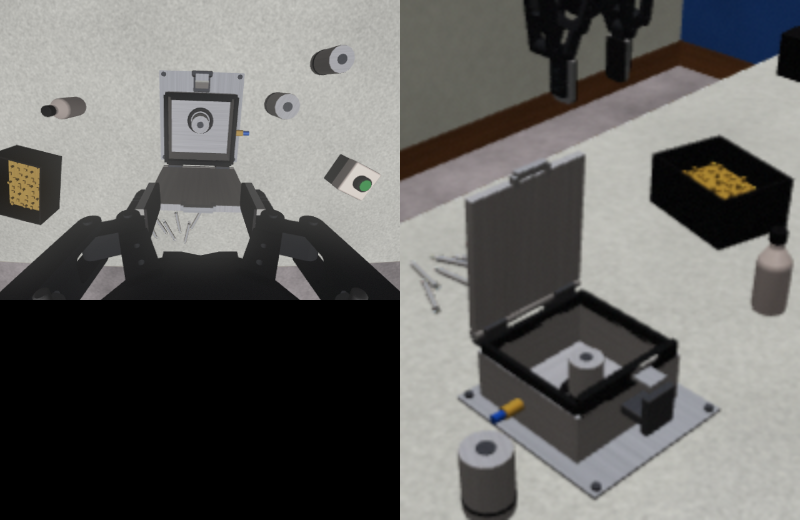

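The valve stands in the nest at side px (313,244). The lid is upright at about 1.5 rad. Next I'll take the shut fingers over the lid and down behind it.

Call:
move_arm:
  motion:
    - {"x":-3,"y":0,"z":0,"yaw":0}
    - {"x":-7,"y":0,"z":0,"yaw":0}
    - {"x":-11,"y":0,"z":0,"yaw":0}
    - {"x":-14,"y":0,"z":0,"yaw":0}
    - {"x":-15,"y":0,"z":0,"yaw":0}
    - {"x":-15,"y":0,"z":0,"yaw":0}
    - {"x":-15,"y":0,"z":4,"yaw":0}
    - {"x":-15,"y":0,"z":8,"yaw":0}
    - {"x":-15,"y":0,"z":12,"yaw":0}
    - {"x":-15,"y":0,"z":13.5,"yaw":0}
    - {"x":-15,"y":0,"z":13.5,"yaw":0}
    - {"x":-15,"y":0,"z":13.5,"yaw":0}
  gripper: -1

```text
clock: 13.22
eef_pos: [0.6732, 0.0223, 0.2181]
tool_rot: [0.0, 1.0, 0.0, 0.002]
ft_force: [-0.5, -0.3, 1.0]
grip_width: -0.0001
grasp_force: 0.0
```

```bash
python3 - <<'E'
from h import *
o=bot.get_obs();print({k:np.round(o[k],4) for k in("clock","joint_pos","eef_pos","tool_rot","ft_force")})
w=bot.camera("wrist");s=bot.camera("side");t=bot.camera("top")
out=np.zeros((520,800,3),np.uint8);out[:220,:400]=cv2.resize(t[150:260,200:400],(400,220));out[220:,:400]=cv2.resize(w,(400,300));out[:,400:]=cv2.resize(s[60:320,220:420],(400,520));cv2.imwrite("pics/c5.png",out)
E
```

```text
{'clock': np.float64(13.225), 'joint_pos': array([0.0331, 0.6067, 0.5276, 1.4881, 0.    , 0.0334]), 'eef_pos': array([0.6732, 0.0223, 0.2181]), 'tool_rot': array([1.0e-04, 1.0e+00, 1.0e-04, 1.8e-03]), 'ft_force': array([-0.4712, -0.2609,  0.9844])}
```

View pics/c5.png

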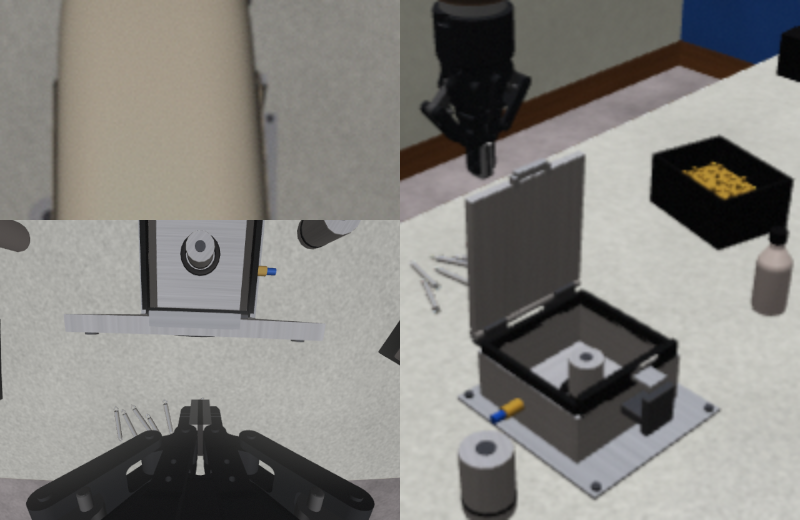

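The shut fingers are behind the lid with clearance, the lid's top edge is at wrist row 325 (of the 400-px panel), and the valve is upright. I'll push gently along the arc.

Call:
move_arm:
  motion:
    - {"x":1.5,"y":0,"z":0,"yaw":0}
    - {"x":3,"y":0,"z":0,"yaw":0}
    - {"x":4,"y":0,"z":0,"yaw":0}
    - {"x":4.7,"y":0,"z":0,"yaw":0}
    - {"x":5.3,"y":0,"z":0,"yaw":0}
    - {"x":6,"y":0,"z":0,"yaw":0}
    - {"x":6.7,"y":0,"z":0.1,"yaw":0}
    - {"x":7.4,"y":0,"z":0.1,"yaw":0}
    - {"x":8.1,"y":0,"z":0.2,"yaw":0}
    - {"x":8.1,"y":0,"z":0.2,"yaw":0}

```text
clock: 14.62
eef_pos: [0.5902, 0.0221, 0.2137]
tool_rot: [0.0, 1.0, -0.0, -0.001]
ft_force: [-0.8, 0.3, -0.2]
grip_width: 0.0001
grasp_force: 0.0
```

```bash
python3 - <<'E'
from h import *
o=bot.get_obs();print({k:np.round(o[k],4) for k in("clock","eef_pos","ft_force")})
s=bot.camera("side")
r=bot.cut_out("side","lid")
m=r[0]["mask"];ys,xs=np.where(m);print(r[0]["score"],xs.min(),xs.max(),ys.min(),ys.max())
for t in(1.1,1.2,1.3,1.4,1.5): print(t,proj("side",[[.614-.161*np.cos(t),.0225+b,.08+.161*np.sin(t)] for b in(-.075,.075)]).round().tolist())
E
```

```text
{'clock': np.float64(14.625), 'eef_pos': array([0.5902, 0.0221, 0.2137]), 'ft_force': array([-0.8205,  0.3481, -0.2054])}
0.52 250 378 144 308
1.1 [[332.0, 154.0], [278.0, 182.0]]
1.2 [[327.0, 149.0], [272.0, 176.0]]
1.3 [[322.0, 144.0], [266.0, 170.0]]
1.4 [[316.0, 140.0], [261.0, 166.0]]
1.5 [[310.0, 137.0], [255.0, 162.0]]
```

Call:
move_arm:
  motion:
    - {"x":0.6,"y":0,"z":0.1,"yaw":0}
    - {"x":1.2,"y":0,"z":0.3,"yaw":0}
    - {"x":1.8,"y":0,"z":0.5,"yaw":0}
    - {"x":2.4,"y":0,"z":0.7,"yaw":0}
    - {"x":3.0,"y":0,"z":1.0,"yaw":0}
    - {"x":3.6,"y":0,"z":1.3,"yaw":0}
    - {"x":4.2,"y":0,"z":1.7,"yaw":0}
    - {"x":4.8,"y":0,"z":2.1,"yaw":0}
    - {"x":5.3,"y":0,"z":2.5,"yaw":0}
    - {"x":5.8,"y":0,"z":3.0,"yaw":0}
    - {"x":6.4,"y":0,"z":3.5,"yaw":0}
    - {"x":6.9,"y":0,"z":4.0,"yaw":0}
    - {"x":7.3,"y":0,"z":4.5,"yaw":0}
    - {"x":7.8,"y":0,"z":5.1,"yaw":0}
    - {"x":8.2,"y":0,"z":5.6,"yaw":0}
    - {"x":8.6,"y":0,"z":6.2,"yaw":0}
    - {"x":8.6,"y":0,"z":6.2,"yaw":0}

```text
clock: 16.85
eef_pos: [0.5043, 0.0222, 0.1511]
tool_rot: [0.0, 1.0, -0.0, -0.001]
ft_force: [0.4, -0.6, 0.4]
grip_width: 0.0001
grasp_force: 0.0
```

```bash
python3 - <<'E'
from h import *
o=bot.get_obs();print({k:np.round(o[k],4) for k in("clock","eef_pos","ft_force")})
s=bot.camera("side");w=bot.camera("wrist")
out=np.zeros((520,800,3),np.uint8);out[220:,:400]=cv2.resize(w,(400,300));out[:,400:]=cv2.resize(s[60:320,220:420],(400,520));cv2.imwrite("pics/c6.png",out)
E
```

```text
{'clock': np.float64(16.85), 'eef_pos': array([0.5043, 0.0222, 0.1511]), 'ft_force': array([ 0.3922, -0.5766,  0.4174])}
```

View pics/c6.png

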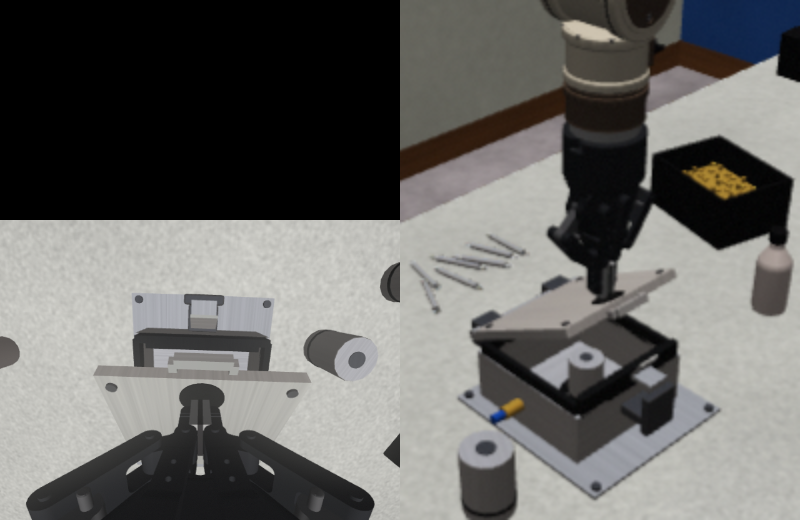

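The lid is at about 0.45 rad, with the fingers on the black pad near wrist panel (200,395). The valve is still upright.

Call:
move_arm:
  motion:
    - {"x":0.3,"y":0,"z":0.4,"yaw":0}
    - {"x":0.5,"y":0,"z":0.9,"yaw":0}
    - {"x":0.8,"y":0,"z":1.4,"yaw":0}
    - {"x":1.0,"y":0,"z":1.9,"yaw":0}
    - {"x":1.2,"y":0,"z":2.4,"yaw":0}
    - {"x":1.5,"y":0,"z":2.9,"yaw":0}
    - {"x":1.7,"y":0,"z":3.4,"yaw":0}
    - {"x":1.9,"y":0,"z":3.8,"yaw":0}
    - {"x":2.1,"y":0,"z":4.1,"yaw":0}
    - {"x":2.2,"y":0,"z":4.3,"yaw":0}
    - {"x":2.2,"y":0,"z":4.3,"yaw":0}

```text
clock: 18.32
eef_pos: [0.483, 0.0223, 0.1087]
tool_rot: [0.0, 1.0, -0.0, -0.0]
ft_force: [0.5, 0.5, -0.6]
grip_width: 0.0001
grasp_force: 0.0
```

Call:
move_arm:
  motion:
    - {"x":0.2,"y":0,"z":0.15,"yaw":0}
    - {"x":0.4,"y":0,"z":0.3,"yaw":0}
    - {"x":0.4,"y":0,"z":0.45,"yaw":0}
    - {"x":0.4,"y":0,"z":0.6,"yaw":0}
    - {"x":0.4,"y":0,"z":0.6,"yaw":0}

```text
clock: 18.95
eef_pos: [0.4795, 0.0224, 0.1029]
tool_rot: [0.0, 1.0, 0.0, 0.0]
ft_force: [1.3, 0.2, 2.5]
grip_width: -0.0002
grasp_force: 1.4
```

Call:
move_arm:
  motion:
    - {"x":0,"y":0,"z":0.1,"yaw":0}
    - {"x":0,"y":0,"z":0.2,"yaw":0}
    - {"x":0,"y":0,"z":0.3,"yaw":0}
    - {"x":0,"y":0,"z":0.4,"yaw":0}
    - {"x":0,"y":0,"z":0.4,"yaw":0}

```text
clock: 19.58
eef_pos: [0.479, 0.0223, 0.0987]
tool_rot: [0.0, 1.0, 0.0, -0.0]
ft_force: [0.1, 1.3, 3.9]
grip_width: -0.0001
grasp_force: 2.0
```

Call:
move_arm:
  motion:
    - {"x":0,"y":0,"z":0.1,"yaw":0}
    - {"x":0,"y":0,"z":0.2,"yaw":0}
    - {"x":0,"y":0,"z":0.3,"yaw":0}
    - {"x":0,"y":0,"z":0.3,"yaw":0}

```text
clock: 20.08
eef_pos: [0.4786, 0.0223, 0.0953]
tool_rot: [0.0, 1.0, -0.0, -0.001]
ft_force: [0.2, 0.9, 0.1]
grip_width: -0.0001
grasp_force: 0.1
```

Call:
move_arm:
  motion:
    - {"x":0,"y":0,"z":0.1,"yaw":0}
    - {"x":0,"y":0,"z":0.2,"yaw":0}
    - {"x":0,"y":0,"z":0.2,"yaw":0}

```text
clock: 20.45
eef_pos: [0.4791, 0.0222, 0.0936]
tool_rot: [0.0, 1.0, -0.0, -0.0]
ft_force: [0.0, 0.5, -0.5]
grip_width: -0.0002
grasp_force: 0.0
```

Call:
move_arm:
  motion:
    - {"x":0,"y":0,"z":0.1,"yaw":0}
    - {"x":0,"y":0,"z":0.2,"yaw":0}
    - {"x":0,"y":0,"z":0.2,"yaw":0}

```text
clock: 20.82
eef_pos: [0.4792, 0.0223, 0.0918]
tool_rot: [0.0, 1.0, -0.0, -0.0]
ft_force: [-0.9, -0.4, 1.7]
grip_width: 0.0003
grasp_force: 0.9
```

Call:
move_arm:
  motion:
    - {"x":0,"y":0,"z":0.1,"yaw":0}
    - {"x":0,"y":0,"z":0.2,"yaw":0}
    - {"x":0,"y":0,"z":0.2,"yaw":0}

```text
clock: 21.2
eef_pos: [0.4791, 0.0223, 0.0904]
tool_rot: [0.0, 1.0, -0.0, 0.0]
ft_force: [-2.8, 0.4, 6.2]
grip_width: 0.0
grasp_force: 3.3
```

Call:
move_arm:
  motion:
    - {"x":0,"y":0,"z":0.1,"yaw":0}
    - {"x":0,"y":0,"z":0.2,"yaw":0}
    - {"x":0,"y":0,"z":0.2,"yaw":0}

```text
clock: 21.58
eef_pos: [0.479, 0.0223, 0.089]
tool_rot: [0.0, 1.0, -0.0, 0.0]
ft_force: [-4.7, -0.5, 10.9]
grip_width: 0.0
grasp_force: 5.6
```

Call:
move_arm:
  motion:
    - {"x":0,"y":0,"z":0.05,"yaw":0}
    - {"x":0,"y":0,"z":0.1,"yaw":0}
    - {"x":0,"y":0,"z":0.1,"yaw":0}

```text
clock: 21.95
eef_pos: [0.479, 0.0223, 0.0884]
tool_rot: [0.0, 1.0, -0.0, 0.0]
ft_force: [-5.8, -0.5, 14.9]
grip_width: 0.0001
grasp_force: 7.1
```

Call:
move_arm:
  motion:
    - {"x":0,"y":0,"z":0.05,"yaw":0}
    - {"x":0,"y":0,"z":0.1,"yaw":0}
    - {"x":0,"y":0,"z":0.1,"yaw":0}

```text
clock: 22.32
eef_pos: [0.4789, 0.0223, 0.0876]
tool_rot: [0.0, 1.0, -0.0, 0.0]
ft_force: [-6.9, -0.8, 16.0]
grip_width: 0.0001
grasp_force: 7.8
```

Call:
move_arm:
  motion:
    - {"x":0,"y":0,"z":0.05,"yaw":0}
    - {"x":0,"y":0,"z":0.1,"yaw":0}
    - {"x":0,"y":0,"z":0.1,"yaw":0}

```text
clock: 22.7
eef_pos: [0.4789, 0.0223, 0.087]
tool_rot: [0.0, 1.0, -0.0, 0.0]
ft_force: [-7.5, -0.5, 19.3]
grip_width: -0.0003
grasp_force: 9.5
```

Call:
move_arm:
  motion:
    - {"x":0,"y":0,"z":0.04,"yaw":0}
    - {"x":0,"y":0,"z":0.08,"yaw":0}
    - {"x":0,"y":0,"z":0.08,"yaw":0}

```text
clock: 23.08
eef_pos: [0.4789, 0.0223, 0.0868]
tool_rot: [0.0, 1.0, 0.0, 0.0]
ft_force: [-10.1, 0.4, 23.6]
grip_width: -0.0001
grasp_force: 11.5
```

```bash
python3 - <<'E'
from h import *
s=bot.camera("side");w=bot.camera("wrist")
print(bot.get_obs()["ft_force"])
out=np.zeros((600,800,3),np.uint8);out[:,:400]=cv2.resize(w[120:360,240:400],(400,600),interpolation=cv2.INTER_CUBIC);out[:400,400:]=cv2.resize(s[190:290,290:390],(400,400),interpolation=cv2.INTER_CUBIC);cv2.imwrite("pics/c7.png",out)
E
```

```text
[-8.1912683  -0.63928228 22.42554219]
```

View pics/c7.png

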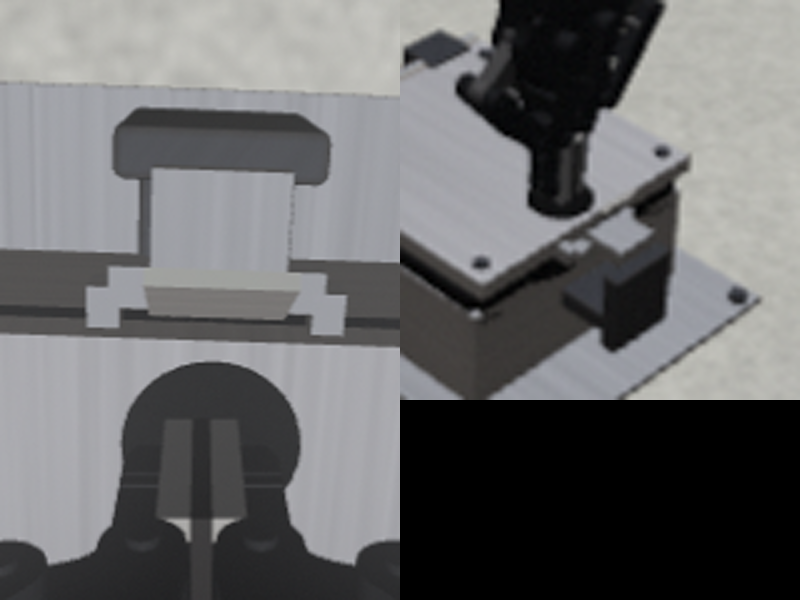

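The catch nose covers the middle of the bar at wrist panel (220,290), and the force now rises at the stiff rubber-stop rate, so it has snapped. I'll lift off gently and check that it holds.

Call:
move_arm:
  motion:
    - {"x":0,"y":0,"z":-0.2,"yaw":0}
    - {"x":0,"y":0,"z":-0.5,"yaw":0}
    - {"x":0,"y":0,"z":-1,"yaw":0}
    - {"x":0,"y":0,"z":-3,"yaw":0}
    - {"x":0,"y":0,"z":-7,"yaw":0}
    - {"x":0,"y":0,"z":-12,"yaw":0}
    - {"x":0,"y":0,"z":-15,"yaw":0}
    - {"x":0,"y":0,"z":-15,"yaw":0}
    - {"x":0,"y":0,"z":-15,"yaw":0}
    - {"x":0,"y":0,"z":-15,"yaw":0}

```text
clock: 24.42
eef_pos: [0.4783, 0.0223, 0.2323]
tool_rot: [0.0, 1.0, -0.0, -0.002]
ft_force: [-0.3, -0.5, -0.2]
grip_width: -0.0001
grasp_force: 0.0
```

```bash
python3 - <<'E'
from h import *
s=bot.camera("side");w=bot.camera("wrist")
print(bot.get_obs()["ft_force"])
out=np.zeros((600,800,3),np.uint8);out[:,:400]=cv2.resize(w[60:300,240:400],(400,600),interpolation=cv2.INTER_CUBIC);out[:600,400:]=cv2.resize(s[170:320,250:350+0],(400,600),interpolation=cv2.INTER_CUBIC);out[:400,400:]=cv2.resize(s[190:290,290:390],(400,400),interpolation=cv2.INTER_CUBIC);cv2.imwrite("pics/c8.png",out)
E
```

```text
[-0.27361822  0.69527509  0.31959297]
```

View pics/c8.png

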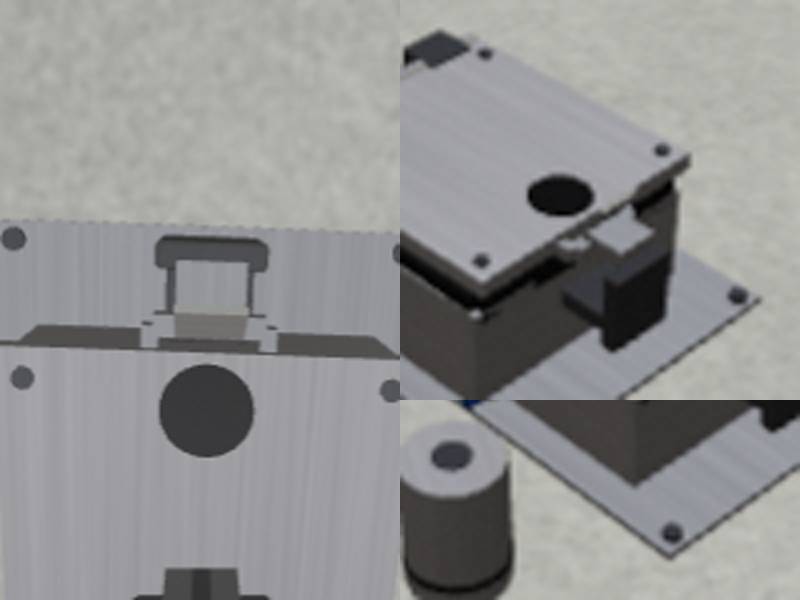

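The pad and lid sit unchanged and the nose is over the bar at wrist panel (210,320). To be sure, I'll touch the pad again: a latched lid sits at its low position and is stiff at once.

Call:
move_arm:
  motion:
    - {"x":0,"y":0,"z":4,"yaw":0}
    - {"x":0,"y":0,"z":8,"yaw":0}
    - {"x":0,"y":0,"z":12,"yaw":0}
    - {"x":0,"y":0,"z":13.5,"yaw":0}
    - {"x":0,"y":0,"z":14.1,"yaw":0}
    - {"x":0,"y":0,"z":14.2,"yaw":0}
    - {"x":0,"y":0,"z":14.2,"yaw":0}

```text
clock: 25.4
eef_pos: [0.4799, 0.0224, 0.0927]
tool_rot: [0.0, 1.0, 0.0, 0.001]
ft_force: [-0.3, 0.3, 0.9]
grip_width: -0.0
grasp_force: 0.0
```

Call:
move_arm:
  motion:
    - {"x":0,"y":0,"z":0.1,"yaw":0}
    - {"x":0,"y":0,"z":0.15,"yaw":0}
    - {"x":0,"y":0,"z":0.15,"yaw":0}

```text
clock: 25.78
eef_pos: [0.4793, 0.0223, 0.0907]
tool_rot: [0.0, 1.0, -0.0, 0.0]
ft_force: [0.1, 0.4, 0.8]
grip_width: 0.0002
grasp_force: 0.0
```

Call:
move_arm:
  motion:
    - {"x":0,"y":0,"z":0.05,"yaw":0}
    - {"x":0,"y":0,"z":0.1,"yaw":0}
    - {"x":0,"y":0,"z":0.1,"yaw":0}

```text
clock: 26.15
eef_pos: [0.4792, 0.0223, 0.0894]
tool_rot: [0.0, 1.0, -0.0, -0.0]
ft_force: [0.1, -0.2, 0.9]
grip_width: -0.0001
grasp_force: 0.0
```

Call:
move_arm:
  motion:
    - {"x":0,"y":0,"z":0.05,"yaw":0}
    - {"x":0,"y":0,"z":0.1,"yaw":0}
    - {"x":0,"y":0,"z":0.1,"yaw":0}

```text
clock: 26.52
eef_pos: [0.4791, 0.0223, 0.0884]
tool_rot: [0.0, 1.0, -0.0, -0.0]
ft_force: [-0.2, -0.3, -0.0]
grip_width: 0.0002
grasp_force: 0.0
```

The fingers meet no force at 88.4 mm, where the seal pushed back with 15 N before. The lid is therefore held down by the catch. Retreating and handing in.

Call:
move_arm:
  motion:
    - {"x":0,"y":0,"z":-2,"yaw":0}
    - {"x":0,"y":0,"z":-7,"yaw":0}
    - {"x":0,"y":0,"z":-12,"yaw":0}
    - {"x":0,"y":0,"z":-15,"yaw":0}
    - {"x":0,"y":0,"z":-15,"yaw":0}
    - {"x":0,"y":0,"z":-15,"yaw":0}

```text
clock: 27.28
eef_pos: [0.4786, 0.0223, 0.2376]
tool_rot: [0.0, 1.0, -0.0, -0.001]
ft_force: [-0.4, -0.1, -0.6]
grip_width: 0.0003
grasp_force: 0.0
```

```bash
python3 -c "
from workcell import bot
print(bot.job_done())"
```

```text
the job is handed in; nothing more can be done
None
```

The job is handed in at about 27 s: the smallest valve body stands in the nest and the catch holds the lid shut by itself; the highest force read on the lid was about 24 N (26 N counting sideways drag), and I touched nothing else on the bench.

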